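# Nest the steel cups on the demagnetiser and hold its dead-man plunger half way

## Robot

A 6-joint arm with a two-finger parallel gripper is mounted at the origin on a cart in front of the work surface, level with it; the furniture and walls round the work are solid. World frame = base frame: x ahead of the robot, y to its left, z up, the work surface at z = 0. Lengths are in m, angles in rad, forces in N, time in s.
With the tool pointing down it reaches from about 0.375 to 0.975 m from the base axis. Payload 3.8 kg.
Tool frame: the origin (TCP) lies at the very end of the fingers, on their centre line; the grasp point (between the pads) lies 19 mm behind it; z points along the fingers, y is the line along which they close (so a half turn about z gives the same grasp; the last joint's range is limited). The gripper opens to 85 mm and grips with 20 to 120 N. Pads are 22 mm wide; open, the fingers measure 114 mm over their backs; the gripper's body (76 mm by 85 mm) begins 54 mm behind the grasp point. The pads swing forward as they close: fully open they stand 13 mm farther back than shut.
Start: joints at [1.223, 0.264, 1.604, -0, 1.274, -0.037], TCP at [0.206, 0.643, 0.231] pointing down, gripper open.
Joint ranges: [-2.63, 2.63], [-0.94, 2.18], [0.31, 2.57], [-1.31, 4.45], [0, 2.66], [-2.55, 2.55]. Speed limits (rad/s): [2.57, 2.57, 3.14, 3.14, 3.14, 3.14].

## Interface

Orientations are given as a rotation vector (axis times angle).
In Python, from workcell import monitor, viewer, job gives the robot as it stands. The module is installed in compiled form; this text tells all that it offers.
- The arm moves only by the tool step_arm, never from a script. Its argument "series" is one flat list of numbers, 4 for each row, row after row: the shift along the tool's x, y, z in m, then the turn about the tool's z in rad. A call has 1 to 8 rows; each row is the pose to reach, as a shift and turn from the pose commanded when the call began, along the tool's axes at that moment; what a row does not reach only later rows make up. A row lasts 1/8 s, in which the tool goes at most 62.5 mm and 10.7 degrees, less where a joint would pass 70% of its speed; a pose out of reach is approached as far as the arm can. A call with a gripper value outside its range is refused whole. "gripper" is the opening, from 0 (shut) to 1 (fully open), set as the call begins (left out, the last holds). The fingers move at their own pace and stop on an object; "newtons" is the grip in N (left out, the last holds). Time passes only in rows, so rows that repeat a pose let the fingers close. It gives the time, the measured TCP pose, the force, the opening and the grip force at its end, in the units of the state.
- monitor.read_state(): the state, without advancing time (a new reading comes with each control period).
- viewer.read_camera(name): name is "side" or "top"; returns a dict with "image" (420x560x3 uint8, red, green, blue), "intrinsics" (3x3 intrinsics, pixels), "T" (4x4, takes a point from camera to world coordinates). Camera axes: x right, y up, looking along -z (the intrinsics and any distortion apply to the point x, -y, -z); pixel columns grow to the right and rows downward; lengths in m; the calibration is good to about 2 mm. A picture is of the moment at which its call begins. There is no depth.
- job.finish_job(): hands the job in; it is judged then, once.
Trained networks look in a picture, given as the dict that the camera call returned (one of the last four; its "shot" number tells which), for a name from the list of things; names that differ only in an ending like _2 or _b are one class to them, and where a whole thing is asked for, a point or a joint stands for the part that bears it (a point fixed in the world has none). Each returns a list of dicts, best first, with "score" (0 to 1); they miss things now and then, are a little off and sometimes report something else, mostly with a low value. They report only what shows in the picture. A call takes as long as a camera call. They do not tell look-alikes from the thing itself.
- viewer.boxes_of(picture, label): "extent" ([centre column, centre row, width, height] in pixels, round what is visible of it).
- viewer.spot_point(picture, label): "point" ([column, row] in pixels: a listed point, or the origin of a listed thing).
The state is a dict: "time": time; "q": joint angles; "joint_vel": joint speeds; "joint_torque": joint torques, N m; "tool_pos": TCP position; "tcp_rot": TCP orientation; "wrist_force": force on the tool from outside, world axes, zero at the start; "torque": the same for the moment, N m; "width": opening from 0.0 (shut) to 1.0 (fully open); "grip_force": force on a finger pad.
Only numpy, scipy, OpenCV 4.12 (cv2) and the standard library are available. Lean on these libraries where they do the work, as an engineer would, in place of code of your own. Each camera call takes 0.05 s, during which the arm holds its last target. There are 200 camera calls.

## Task

The steel parts cups have become magnetic: set the medium cup (blue band) upright in the steel bowl on the demagnetiser and the small cup (orange band) upright inside the medium one, without dropping them. Only then press the green dead-man plunger of the yellow station half way down, until its white line is level with the black collar, and keep it there: never push it right down, which trips it, and finish while still holding it half way. Leave the bowl where it stands on the pad and the other things alone.

Things in the scene. Friction and masses are not known exactly. Their poses are not given: they have to be found in the camera images.
- steel_bowl: round spun steel bowl, 155 mm across the rim, 32 mm high, standing on the demagnetiser's black pad; the largest vessel of the nest. Origin: centre of its underside, z up. Inner floor 2 mm above the origin, flat out to about 47 mm from the centre, then the wall slopes outward. Loose, 160 g; it is not to be moved
- demagnetiser: fixed low grey bench demagnetiser, 170x170 mm, with a round black pad of 160 mm on top, 26 mm above the desk. Origin: centre of its underside on the desk, z up
- medium_cup: medium steel cup with a blue band near its foot, open at the top: 60 mm outer diameter, 65 mm high, straight wall 3 mm thick (54 mm inside), inner floor 3 mm above its underside. Stands upright on the desk. Origin: centre of its underside, z up. About 110 g
- small_cup: small tall steel cup with an orange band near its foot, open at the top: 38 mm outer diameter, 95 mm high, straight wall 3 mm thick. Stands upright on the desk. Origin: centre of its underside, z up. About 90 g. Nested, it stands about 33 mm proud of the medium cup, which stands about 35 mm proud of the bowl
- run_station: fixed dead-man station: yellow box 80x80 mm, top face 45 mm above the desk, with a black collar 58 mm across up to 51 mm and in it the round green spring plunger, 40 mm across. Origin: centre of its underside on the desk, z up
- plunger_top (a point): centre of the flat top of the green plunger; 81 mm above the desk when not pressed, it goes straight down with the plunger. A white line round the plunger 10 mm above the collar comes level with the collar's top when the plunger is half way down
- run_plunger (a joint): travel of the plunger straight down, in m: 0 released (up), 0.010 half way (the machine runs from 0.006 to 0.014), 0.020 right down (trips). A spring pushes it back up: about 3 N at the start, 7 N half way, 11 N right down
- braid_spool: bystander: yellow spool lying flat, 51 mm across, 10 mm high; origin centre of its underside
- tweezers: bystander: blue tweezers lying flat, 120 mm long, 10 mm high; origin centre of its underside
- flux_jar: bystander: small jar with an orange lid, 41 mm across, 50 mm high; origin centre of its underside
- white_bottle: bystander: white squeeze bottle with a nozzle, 32 mm across, 114 mm high; origin centre of its underside
Not all that is in view belongs to the job. There is more than one size of the run_station; the one meant has the size given above.

How it is judged:
On the way, in this order (a step that is already met when the one before it is completed fails the run):
1. the small cup stands in the medium cup, that in the bowl on the demagnetiser's pad, and both cups are let go (horizontal distance between steel_bowl and demagnetiser below 0.03 m and z of steel_bowl in the frame of demagnetiser between 0.022 and 0.032 m and angle between steel_bowl's own z axis and vertical below 0.1 rad and horizontal distance between medium_cup and steel_bowl below 0.035 m and z of medium_cup in the frame of steel_bowl between -0.002 and 0.008 m and angle between medium_cup's own z axis and vertical below 0.12 rad and horizontal distance between small_cup and medium_cup below 0.013 m and z of small_cup in the frame of medium_cup between 0 and 0.009 m and angle between small_cup's own z axis and vertical below 0.15 rad and contact force between each of the fingers, the arm and medium_cup below 0.2 N and contact force between each of the fingers, the arm and small_cup below 0.2 N), for 0.2 s.
2. the robot holds the plunger half way down for a second (value of joint run_plunger between 0.006 and 0.014 m and contact force between any of the fingers, the arm and run_station above 2 N), for 1 s.
At the end, for the whole second after the job is handed in: The robot itself still holds the plunger (over 2 N) 6 to 14 mm down. Small cup on the medium cup's floor, that on the bowl's floor within 35 mm of its centre, bowl on the pad within 30 mm of its centre, all upright to about 6 degrees, at rest; cups let go (all of step 1 and all of step 2 and linear speed of each of medium_cup, small_cup below 0.03 m/s); the arm keeps its last pose, push and grip.
It fails at once if the spool, tweezers, flux jar or white bottle moved more than 3 cm or knocked over (distance of any of braid_spool, tweezers, flux_jar, white_bottle from where it was at the start of the episode above 0.03 m or angle between any of flux_jar, white_bottle's own z axis and vertical above 0.5 rad).
It fails at once if a cup dropped or thrown (loose and faster than 0.8 m/s, a fall of about 3 cm) ((contact force between each of the fingers, the arm and medium_cup below 0.2 N and linear speed of medium_cup above 0.8 m/s) or (contact force between each of the fingers, the arm and small_cup below 0.2 N and linear speed of small_cup above 0.8 m/s)).
It fails at once if the plunger pressed right down (past 18.5 mm of its 20 mm) (value of joint run_plunger above 0.0185 m).
It fails at once if the plunger pressed (past 5 mm) while the small cup is not in the medium cup or the medium cup not in the bowl (value of joint run_plunger above 0.005 m and (horizontal distance between small_cup and medium_cup above 0.02 m or horizontal distance between medium_cup and steel_bowl above 0.05 m)).
It also fails if it takes over 72 s, if anything falls off the work surface, if the arm or the gripper's body presses on something with over 40 N, if the wrist force passes 120 N, or if a joint passes its speed limit or range.

## Working session

There is one attempt and no reset: what is moved stays moved. The work goes in short steps, Python scripts to look and compute and a tool call to move; the robot and the scene stay as the last step left them, time stands still between calls to the robot, and variables do not carry over. Pictures are saved under pics/ and viewed, at most 10 in all, crops included, and the job is handed in when it is done.

Besides the shell and the picture viewer there is one more tool, called after "Call:" as a command line: name --argument value ..., lists and objects as JSON in quotes. step_arm: Moves the arm, as the interface text tells. Its arguments: {"type":"object","properties":{"series":{"type":"array"},"gripper":{"type":"number"},"newtons":{"type":"number"}},"required":["series"]}

```bash
mkdir -p pics
cat > h.py <<'E'
import numpy as np, cv2
from workcell import monitor, viewer, job
def ray(p,px):
    K=np.array(p["intrinsics"]);T=np.array(p["T"])
    d=np.linalg.inv(K)@np.array([px[0],px[1],1.]);d=T[:3,:3]@np.array([d[0],-d[1],-d[2]])
    return T[:3,3],d
def at_z(p,px,z):
    o,d=ray(p,px);return o+d*(z-o[2])/d[2]
def tri(a,pa,b,pb):
    A=[];y=[]
    for p,x in((a,pa),(b,pb)):
        o,d=ray(p,x);d=d/np.linalg.norm(d);M=np.eye(3)-np.outer(d,d);A.append(M);y.append(M@o)
    return np.linalg.solve(sum(A),sum(y))
def save(p,n): cv2.imwrite("pics/"+n,cv2.cvtColor(p["image"],cv2.COLOR_RGB2BGR))
def proj(p,X):
    T=np.array(p["T"]);c=T[:3,:3].T@(np.array(X)-T[:3,3]);u=np.array(p["intrinsics"])@np.array([c[0],-c[1],-c[2]]);return u[:2]/u[2]
E
python3 - <<'E'
from h import *
np.set_printoptions(precision=3,suppress=True)
t=viewer.read_camera("top");s=viewer.read_camera("side")
save(t,"t0.png");save(s,"s0.png")
for n in "steel_bowl demagnetiser medium_cup small_cup run_station plunger_top braid_spool tweezers flux_jar white_bottle".split():
    for nm,p in(("t",t),("s",s)):
        for r in viewer.spot_point(p,n)[:3]:
            if r["score"]>.2: print(n,nm,round(r["score"],2),np.array(r["point"]),at_z(p,r["point"],{"steel_bowl":.026,"plunger_top":.081}.get(n,0)))
for p in(t,s): print(p["T"],p["intrinsics"])
st=monitor.read_state();print(st["tool_pos"],st["tcp_rot"],st["time"])
from scipy.spatial.transform import Rotation as R;print(R.from_rotvec(st["tcp_rot"]).as_matrix())
E
```

```text
steel_bowl t 0.63 [331.9 229.6] [0.554 0.007 0.026]
steel_bowl s 0.67 [280.4 249.9] [0.54  0.003 0.026]
demagnetiser s 0.66 [285.2 253.9] [0.557 0.012 0.   ]
medium_cup t 0.7 [435.8 264.4] [ 0.465 -0.278  0.   ]
small_cup t 0.56 [242.9 214.7] [0.594 0.249 0.   ]
small_cup s 0.56 [267.5 200. ] [0.595 0.263 0.   ]
run_station t 0.94 [244.3 272.3] [0.437 0.242 0.   ]
run_station t 0.55 [144.2 256.8] [0.475 0.514 0.   ]
run_station s 0.94 [211.5 166.9] [0.481 0.517 0.   ]
run_station s 0.61 [221.1 215.5] [0.442 0.233 0.   ]
plunger_top t 0.68 [133.4 254.3] [0.479 0.519 0.081]
plunger_top t 0.51 [242.1 270.9] [0.441 0.241 0.081]
plunger_top s 0.56 [208.1 137.4] [0.49  0.579 0.081]
plunger_top s 0.51 [214.1 188. ] [0.434 0.259 0.081]
braid_spool t 0.75 [307.7 289.7] [0.392 0.07  0.   ]
braid_spool s 0.67 [219.  252.7] [0.396 0.075 0.   ]
tweezers t 0.5 [363.2 287. ] [ 0.402 -0.08   0.   ]
tweezers s 0.5 [234.1 294. ] [ 0.394 -0.08   0.   ]
tweezers s 0.32 [215.3 185.3] [0.465 0.398 0.   ]
flux_jar t 0.63 [433.8 180. ] [ 0.698 -0.277  0.   ]
flux_jar s 0.71 [394.6 321.3] [ 0.702 -0.278 -0.   ]
white_bottle t 0.64 [318.5 147.5] [0.785 0.043 0.   ]
white_bottle s 0.86 [353.7 227.4] [0.778 0.052 0.   ]
[[ 0.013  0.994 -0.112  0.446]
 [-1.     0.014  0.008  0.129]
 [ 0.009  0.112  0.994  1.378]
 [ 0.     0.     0.     1.   ]] [[505.45    0.    290.678]
 [  0.    505.45  212.517]
 [  0.      0.      1.   ]]
[[ 0.94   0.193 -0.283  0.229]
 [-0.342  0.536 -0.772 -0.811]
 [ 0.003  0.822  0.569  0.773]
 [ 0.     0.     0.     1.   ]] [[449.917   0.    275.814]
 [  0.    449.917 203.25 ]
 [  0.      0.      1.   ]]
[0.206 0.643 0.231] [ 0.486  3.104 -0.   ] 1.1
[[-0.952  0.306  0.   ]
 [ 0.306  0.952 -0.   ]
 [-0.    -0.    -1.   ]]
```

View pics/t0.png

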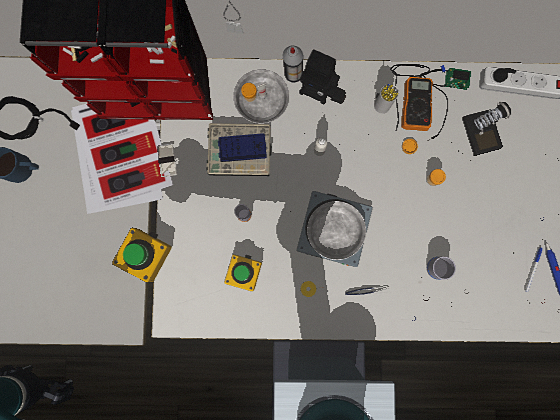

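View pics/s0.png

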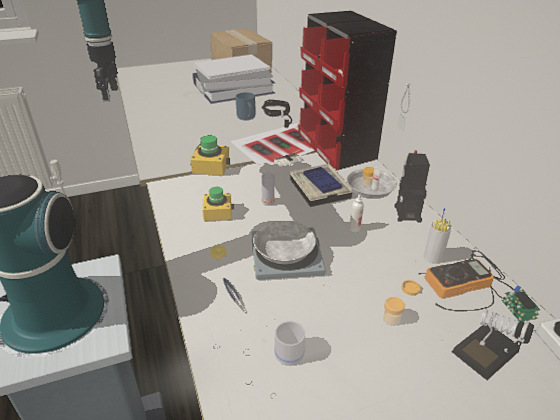

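The top view shows the medium cup at (441,267), the small cup at (243,212) and the bowl at (335,229). There are two stations: a small one at (243,271) and a large one at (140,254). The near one is about 33 px wide, roughly 80 mm, so it is the one meant. The side view agrees, with the blue-band cup at (290,345) and the gripper at (100,80). Next I fit the given sizes to the boxes.

```bash
cat >> h.py <<'E'
from scipy.optimize import least_squares
from scipy.spatial.transform import Rotation as R
a=np.linspace(0,2*np.pi,60)
def bbox(p,x,y,circs):
    P=np.array([proj(p,(x+r*np.cos(t),y+r*np.sin(t),z)) for r,z in circs for t in a])
    lo,hi=P.min(0),P.max(0);return np.r_[(lo+hi)/2,hi-lo]
def fit(obs,circs,x0):
    f=lambda v:np.concatenate([(bbox(p,v[0],v[1],circs)-b)[:2] for p,b in obs])
    s=least_squares(f,x0);return s.x,s.fun
def tool(d):
    return R.from_rotvec(monitor.read_state()["tcp_rot"]).as_matrix().T@np.array(d)
C={"medium_cup":[(.03,0),(.03,.065)],"small_cup":[(.019,0),(.019,.095)],"steel_bowl":[(.049,.026),(.0775,.058)]}
X0={"medium_cup":(.465,-.278),"small_cup":(.594,.25),"steel_bowl":(.55,.005),"run_station":(.44,.24)}
E
python3 - <<'E'
from h import *
np.set_printoptions(precision=4,suppress=True)
t=viewer.read_camera("top");s=viewer.read_camera("side")
for n in C:
    obs=[]
    for p in(t,s):
        for r in viewer.boxes_of(p,n):
            e=np.array(r["extent"]);m=bbox(p,*X0[n],C[n])
            if abs(e[:2]-m[:2]).max()<20: obs.append((p,e));print(n,r["score"],e,m);break
    for k in range(len(obs)): print("  single",fit(obs[k:k+1],C[n],X0[n])[0])
    if obs: print("  ",*fit(obs,C[n],X0[n]))
# green plunger of near station, colour centroid + disc
for p,w in((t,(225,255,200,300)),(s,(200,180,245,240))):
    hsv=cv2.cvtColor(p["image"],cv2.COLOR_RGB2HSV);m=cv2.inRange(hsv,(45,80,40),(90,255,255))
    n,l,st,c=cv2.connectedComponentsWithStats(m)
    for i in range(1,n):
        if st[i,4]>60: print("green",st[i],c[i],at_z(p,c[i],.081))
print(bbox(t,.44,.24,[(.02,.081)]),bbox(s,.44,.24,[(.02,.081)]))
print("move to .55 .2 .25:",tool(np.array([.55,.2,.25])-monitor.read_state()["tool_pos"]))
E
```

```text
medium_cup 0.82 [439.5 265.6  27.4  23.7] [439.6956 264.159   29.9333  23.2592]
medium_cup 0.72 [288.1 343.1  34.9  46.7] [294.8533 342.3505  30.8841  45.6758]
  single [ 0.4613 -0.2774]
  single [ 0.4517 -0.2751]
   [ 0.4553 -0.2757] [-0.6115  2.3019  1.8182 -0.2991]
small_cup 0.6 [242.2 214.2  16.3  18. ] [240.7332 212.2732  17.5498  18.2952]
small_cup 0.64 [267.2 191.8  14.4  32.8] [268.2638 188.9573  13.0567  33.8368]
  single [0.5889 0.246 ]
  single [0.586  0.2365]
   [0.5884 0.2441] [ 0.7015  0.1942 -0.0811 -1.4844]
steel_bowl 0.79 [336.1 231.   59.5  59. ] [333.8515 230.3134  59.1043  58.9973]
  single [ 0.5483 -0.0009]
   [ 0.5483 -0.0009] [0. 0.]
green [445  68  26  22 255] [456.6275  79.3686] [ 0.9562 -0.3194  0.081 ]
green [119 144  18  10 106] [127.4717 148.5283] [0.7544 0.5473 0.081 ]
green [123 243  25  22 415] [134.3783 253.9952] [0.4802 0.5163 0.081 ]
green [234 265  16  16 196] [241.1276 272.5561] [0.4367 0.2431 0.081 ]
green [201 135  16  13 142] [207.5141 140.5845] [0.483  0.5557 0.081 ]
green [209 187  14  11 101] [214.9109 191.2871] [0.4321 0.2412 0.081 ]
green [   0  277   93   76 2221] [ 32.9145 322.887 ] [-0.013  -0.0969  0.081 ]
green [504 302  36  19 195] [523.6923 311.9179] [ 0.9099 -0.4011  0.081 ]
[242.3611 271.2669  15.7121  15.8056] [217.7473 191.0348  14.2955   7.7725]
move to .55 .2 .25: [-0.4625 -0.3164 -0.0187]
```

Call:
step_arm --series '[-0.05,-0.03,-0.02,0,-0.11,-0.07,-0.02,0,-0.16,-0.11,-0.02,0,-0.21,-0.145,-0.02,0,-0.26,-0.18,-0.02,0,-0.31,-0.21,-0.02,0,-0.36,-0.25,-0.02,0,-0.41,-0.28,-0.02,0]' --gripper 1 --newtons 40

```text
time: 2.5
tool_pos: [0.5112, 0.2498, 0.2517]
tcp_rot: [0.486, 3.103, 0.001]
wrist_force: [0.9, 0.9, -0.7]
width: 0.999
grip_force: 0.0
```

Run:
```python
from h import *
s=monitor.read_state();print(s["tool_pos"],s["tcp_rot"],s["q"],tool(np.array([.457,-.276,.19])-s["tool_pos"]))
```

```text
[0.51117579 0.24982105 0.25166442] [4.86159554e-01 3.10319408e+00 8.50557705e-04] [ 4.10703378e-01  5.10896177e-02  1.81066587e+00  1.70705010e-04
  1.27908469e+00 -8.49339805e-01] [-0.10919962 -0.51723451  0.06139377]
```

Call:
step_arm --series '[-0.012,-0.06,0,0,-0.025,-0.12,0,0,-0.037,-0.18,0,0,-0.05,-0.24,0,0,-0.063,-0.3,0,0,-0.076,-0.36,0.02,0,-0.09,-0.42,0.04,0,-0.1,-0.475,0.06,0]'

```text
time: 3.5
tool_pos: [0.4604, -0.2322, 0.1919]
tcp_rot: [0.486, 3.102, -0.001]
wrist_force: [1.2, -0.1, -0.3]
width: 1.004
grip_force: 0.0
```

Call:
step_arm --series '[-0.009,-0.042,0,0,-0.009,-0.042,0.0,0,-0.009,-0.042,0,0]'

```text
time: 3.88
tool_pos: [0.4561, -0.2726, 0.1918]
tcp_rot: [-0.487, -3.104, -0.001]
wrist_force: [0.2, 0.0, -0.2]
width: 1.0
grip_force: 0.0
```

```bash
cat >> h.py <<'E'
def look(names,tag=None):
    t=viewer.read_camera("top");s=viewer.read_camera("side")
    if tag: save(t,"t"+tag+".png");save(s,"s"+tag+".png")
    for n in names:
        for p in(t,s):
            for r in viewer.boxes_of(p,n)[:2]: print(n,round(r["score"],2),r["extent"])
    return t,s
E
python3 - <<'E'
from h import *
t,s_=look(["medium_cup"],"1")
cv2.imwrite("pics/c1.png",np.hstack([cv2.resize(cv2.cvtColor(p["image"],cv2.COLOR_RGB2BGR)[y:y+130,x:x+130],(400,400),interpolation=2) for p,x,y in((t,375,200),(s_,230,250))]))
s=monitor.read_state();print(s["tool_pos"],s["tcp_rot"],s["q"],tool(np.array([.457,-.276,.04])-s["tool_pos"]))
E
```

```text
medium_cup 0.69 [439.4, 265.4, 27.9, 22.5]
medium_cup 0.55 [288.9, 342.3, 31.4, 46.8]
[ 0.45653506 -0.2717034   0.19196791] [ 4.83451069e-01  3.10373096e+00 -1.39801261e-05] [-5.83839547e-01  2.05986662e-02  1.95451167e+00  1.88220998e-04
  1.16608301e+00 -1.84566442e+00] [-0.00168418 -0.00396048  0.15196842]
```

View pics/c1.png

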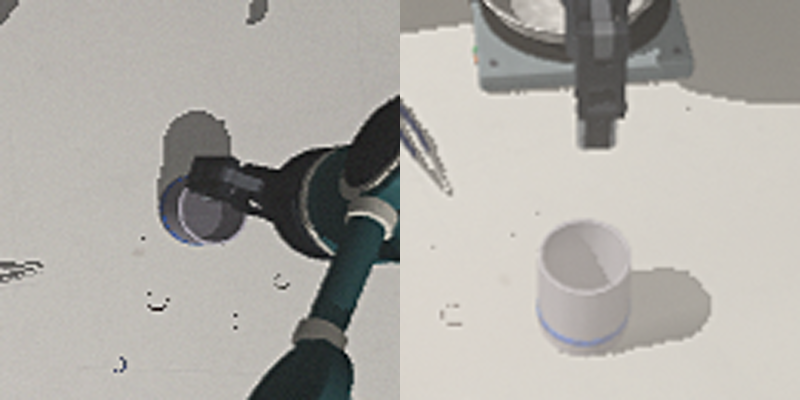

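The crops show the open gripper (tip at 595,150 in the side crop) above the medium cup (585,285), lined up with it. I'm descending.

Call:
step_arm --series '[-0.001,-0.004,0.03,0,-0.001,-0.004,0.07,0,-0.001,-0.004,0.11,0,-0.001,-0.004,0.135,0,-0.001,-0.004,0.15,0,-0.001,-0.004,0.157,0,-0.001,-0.004,0.157,0]'

```text
time: 4.95
tool_pos: [0.4563, -0.2769, 0.0351]
tcp_rot: [0.485, 3.103, -0.0]
wrist_force: [0.8, -0.8, 0.8]
width: 1.001
grip_force: 0.0
```

Call:
step_arm --series '[0,0,0,0,0,0,0,0,0,0,0,0,0,0,0,0,0,0,0,0,0,0,0,0]' --gripper 0.4 --newtons 40

```text
time: 5.7
tool_pos: [0.457, -0.2777, 0.0364]
tcp_rot: [0.486, 3.101, -0.002]
wrist_force: [-0.1, 0.8, 5.7]
width: 0.695
grip_force: 43.7
```

Call:
step_arm --series '[0,0,-0.01,0,0,0,-0.03,0,0,0,-0.06,0,0,0,-0.09,0,0,0,-0.11,0,0,0,-0.11,0]'

```text
time: 6.45
tool_pos: [0.4572, -0.2778, 0.1471]
tcp_rot: [0.486, 3.1, -0.003]
wrist_force: [-0.5, 0.2, -0.9]
width: 0.695
grip_force: 43.5
```

Run:
```python
from h import *
s=monitor.read_state();print(s["width"],s["grip_force"],s["wrist_force"],tool(np.array([.549,-.0,.146])-s["tool_pos"]))
```

```text
0.6950357014951897 43.458585888147354 [-0.47662386  0.2295612  -0.86441277] [-0.00240944  0.29259208  0.00068881]
```

Call:
step_arm --series '[0,0.03,0,0,0,0.08,0,0,0,0.13,0,0,0,0.18,0,0,-0.001,0.23,0,0,-0.002,0.265,0,0,-0.002,0.285,0,0,-0.002,0.292,0,0]'

```text
time: 7.45
tool_pos: [0.5467, 0.0011, 0.1438]
tcp_rot: [-0.484, -3.103, 0.001]
wrist_force: [0.3, 1.1, -0.9]
width: 0.702
grip_force: 43.6
```

Run:
```python
from h import *
t,s_=look(["medium_cup","steel_bowl","demagnetiser"])
cv2.imwrite("pics/c2.png",np.hstack([cv2.resize(cv2.cvtColor(p["image"],cv2.COLOR_RGB2BGR)[y:y+130,x:x+130],(400,400),interpolation=2) for p,x,y in((t,270,165),(s_,220,160))]))
s=monitor.read_state();print(s["tool_pos"],s["width"],s["grip_force"],s["wrist_force"],tool(np.array([.549,-.0,.066])-s["tool_pos"]))
```

```text
medium_cup 0.95 [281.4, 211.9, 26.3, 36.0]
steel_bowl 0.91 [335.6, 232.2, 61.8, 53.0]
steel_bowl 0.62 [284.1, 245.0, 62.7, 43.4]
demagnetiser 0.95 [328.6, 228.9, 65.9, 73.5]
demagnetiser 0.85 [289.1, 253.6, 72.0, 56.2]
[ 5.46940103e-01 -4.55566396e-04  1.44736726e-01] 0.6971588734901981 43.5857380181551 [-0.30628063 -0.22237559 -0.00794707] [-0.00181717  0.00107978  0.07873662]
```

View pics/c2.png

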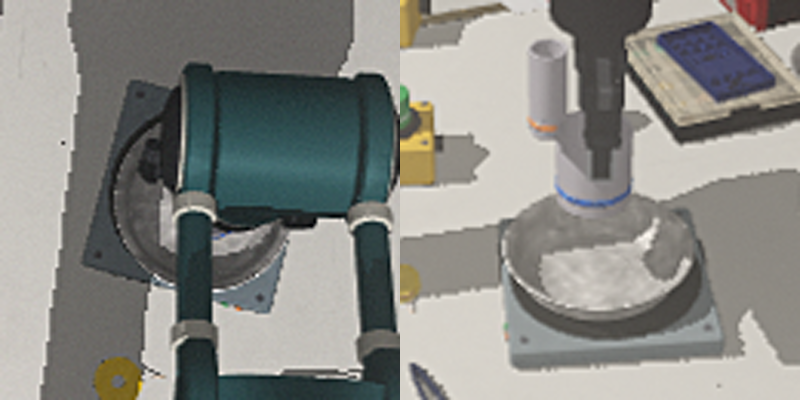

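The medium cup hangs upright (593,160 in the side crop) above the bowl centre (598,260). I'm lowering it.

Call:
step_arm --series '[-0.001,0.001,0.02,0,-0.001,0.001,0.045,0,-0.001,0.001,0.062,0,-0.001,0.001,0.07,0,-0.001,0.001,0.074,0,-0.001,0.001,0.077,0,-0.001,0.001,0.079,0,-0.001,0.001,0.079,0]'

```text
time: 8.85
tool_pos: [0.5486, 0.0011, 0.066]
tcp_rot: [0.486, 3.103, 0.0]
wrist_force: [-0.1, 0.7, -0.8]
width: 0.703
grip_force: 43.6
```

Call:
step_arm --series '[0,0,0.001,0,0,0,0.002,0,0,0,0.003,0,0,0,0.003,0]'

```text
time: 9.35
tool_pos: [0.5488, 0.0011, 0.0649]
tcp_rot: [0.486, 3.103, 0.0]
wrist_force: [-6.1, 0.4, 11.4]
width: 0.699
grip_force: 44.7
```

Call:
step_arm --series '[0,0,-0.001,0,0,0,-0.001,0]'

```text
time: 9.6
tool_pos: [0.5487, 0.0011, 0.0649]
tcp_rot: [0.486, 3.103, 0.0]
wrist_force: [-3.2, 0.8, 8.6]
width: 0.696
grip_force: 44.4
```

Call:
step_arm --series '[0,0,0,0,0,0,0,0,0,0,0,0,0,0,0,0]' --gripper 0.9 --newtons 20

```text
time: 10.1
tool_pos: [0.5483, 0.0011, 0.0635]
tcp_rot: [-0.486, -3.103, 0.0]
wrist_force: [0.5, 0.2, 0.0]
width: 0.9
grip_force: 0.0
```

Call:
step_arm --series '[0,0,-0.01,0,0,0,-0.03,0,0,0,-0.06,0,0,0,-0.11,0,0,0,-0.15,0,0,0,-0.18,0,0,0,-0.18,0]' --gripper 1

```text
time: 10.98
tool_pos: [0.5506, 0.001, 0.248]
tcp_rot: [0.485, 3.096, 0.001]
wrist_force: [0.4, -0.5, -0.2]
width: 1.003
grip_force: 0.0
```

Run:
```python
from h import *
s=monitor.read_state();print(s["tool_pos"],s["width"],s["wrist_force"],s["q"],tool(np.array([.588,.243,.24])-s["tool_pos"]))
```

```text
[0.55062856 0.00100574 0.24803233] 1.0034453770475658 [ 0.35443972 -0.54085884 -0.2348821 ] [-4.33823935e-02  1.30926168e-02  1.85654394e+00 -4.55776754e-05
  1.26427522e+00 -1.30341610e+00] [0.03847383 0.24181487 0.00822768]
```

Call:
step_arm --series '[0.005,0.03,0,0,0.013,0.085,0,0,0.022,0.14,0,0,0.03,0.19,0.02,0,0.036,0.225,0.04,0,0.038,0.24,0.06,0,0.038,0.242,0.08,0,0.038,0.242,0.09,0]'

```text
time: 11.98
tool_pos: [0.5851, 0.2415, 0.1512]
tcp_rot: [-0.487, -3.101, 0.003]
wrist_force: [-0.2, 1.0, -0.0]
width: 1.0
grip_force: 0.0
```

Run:
```python
from h import *
t,s_=look(["medium_cup","small_cup","steel_bowl"])
save(t,"t3.png")
cv2.imwrite("pics/c3.png",np.hstack([cv2.resize(cv2.cvtColor(p["image"],cv2.COLOR_RGB2BGR)[y:y+130,x:x+130],(400,400),interpolation=2) for p,x,y in((t,220,165),(s_,220,160))]))
obs=[(t,None)]
M=[(.03,.028),(.03,.093)]
for p in(t,s_):
    r=viewer.boxes_of(p,"medium_cup")
    if r: print("med",fit([(p,np.array(r[0]["extent"]))],M,(.548,0))[0], bbox(p,.548,.001,M))
    r=viewer.boxes_of(p,"small_cup")
    if r: print("small",fit([(p,np.array(r[0]["extent"]))],C["small_cup"],(.588,.243))[0])
s=monitor.read_state();print(s["tool_pos"],tool(np.array([.588,.243,.064])-s["tool_pos"]))
```

```text
medium_cup 0.55 [335.3, 227.5, 26.2, 22.8]
medium_cup 0.9 [282.7, 238.9, 24.6, 35.6]
small_cup 0.65 [242.5, 257.4, 19.2, 9.8]
small_cup 0.88 [266.8, 189.9, 10.9, 34.7]
steel_bowl 0.66 [283.9, 244.1, 62.7, 44.8]
med [0.55601812 0.00230782] [335.79075841 230.56543171  25.36187138  24.78483473]
small [0.47522555 0.24251443]
med [0.54547393 0.00322835] [283.98458153 239.21496109  24.43323288  35.47790217]
small [0.58829147 0.24659212]
[0.58645092 0.24316308 0.15421716] [-0.00146415  0.00027398  0.09021831]
```

View pics/c3.png

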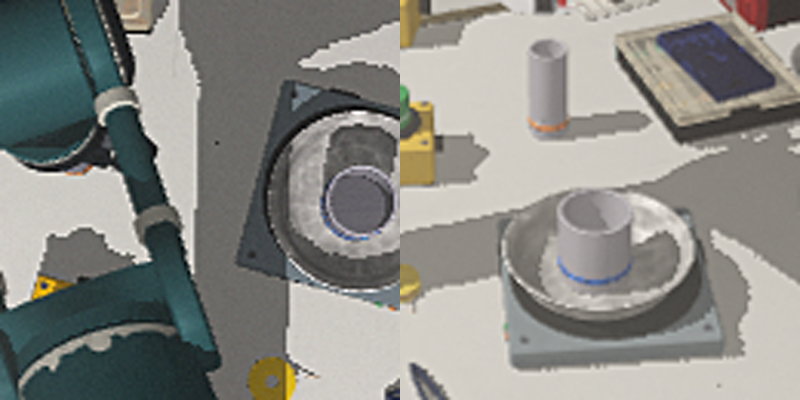

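The medium cup stands upright in the centre of the bowl (side crop 595,235), and the small cup is at (548,90). I'm descending on the small cup.

Call:
step_arm --series '[-0.001,0.001,0.02,0,-0.001,0.001,0.045,0,-0.001,0.001,0.07,0,-0.001,0.001,0.085,0,-0.001,0.001,0.09,0,-0.001,0.001,0.09,0]'

```text
time: 13.32
tool_pos: [0.5875, 0.2439, 0.0635]
tcp_rot: [-0.486, -3.104, 0.0]
wrist_force: [-0.0, -0.2, -0.3]
width: 1.0
grip_force: 0.0
```

Call:
step_arm --series '[0,0,0,0,0,0,0,0,0,0,0,0,0,0,0,0,0,0,0,0,0,0,0,0,0,0,0,0]' --gripper 0.2 --newtons 40

```text
time: 14.2
tool_pos: [0.5883, 0.2442, 0.0648]
tcp_rot: [0.486, 3.102, 0.002]
wrist_force: [0.1, 2.3, 5.7]
width: 0.44
grip_force: 40.1
```

Call:
step_arm --series '[0,0,-0.01,0,0,0,-0.03,0,0,0,-0.06,0,0,0,-0.09,0,0,0,-0.11,0,0,0,-0.11,0]'

```text
time: 14.95
tool_pos: [0.5889, 0.2443, 0.1765]
tcp_rot: [0.486, 3.1, 0.003]
wrist_force: [0.4, 1.1, -1.0]
width: 0.437
grip_force: 39.7
```

Run:
```python
from h import *
s=monitor.read_state();print(s["tool_pos"],s["width"],s["grip_force"],tool(np.array([.549,.0015,.18])-s["tool_pos"]))
```

```text
[0.58886361 0.24427625 0.17648153] 0.4371674253947843 39.74343578971457 [-0.03630722 -0.24332491 -0.0040708 ]
```

Call:
step_arm --series '[-0.003,-0.02,-0.01,0,-0.01,-0.07,-0.015,0,-0.018,-0.12,-0.015,0,-0.025,-0.17,-0.015,0,-0.031,-0.21,-0.015,0,-0.035,-0.235,-0.015,0,-0.036,-0.243,-0.015,0,-0.036,-0.243,-0.015,0]'

```text
time: 15.95
tool_pos: [0.5467, 0.001, 0.1881]
tcp_rot: [-0.488, -3.102, -0.0]
wrist_force: [-0.7, 0.1, -1.5]
width: 0.435
grip_force: 39.9
```

Run:
```python
from h import *
s=monitor.read_state();print(s["tool_pos"],s["tcp_rot"])
t=viewer.read_camera("top");p=viewer.read_camera("side")
I=cv2.cvtColor(p["image"],cv2.COLOR_RGB2BGR);z=5;x0,y0=235,160
c=cv2.resize(I[y0:y0+115,x0:x0+110],None,fx=z,fy=z,interpolation=cv2.INTER_CUBIC)
# overlays: medium rim at TCP pos guess, small cup predicted
def circ(x,y,r,h,col):
    P=np.array([(proj(p,(x+r*np.cos(q),y+r*np.sin(q),h))-[x0,y0]+.5)*z for q in a]).astype(np.int32)
    cv2.polylines(c,[P],True,col,1)
X,Y,Z=s["tool_pos"]
circ(.5485,.001,.03,.093,(0,0,255));circ(.5485,.001,.03,.028,(0,0,255));circ(X,Y,.019,Z-.065,(0,255,0))
cv2.imwrite("pics/c4.png",c)
```

```text
[0.54674336 0.00102782 0.18807074] [-4.88043663e-01 -3.10210235e+00 -2.13242466e-04]
```

View pics/c4.png

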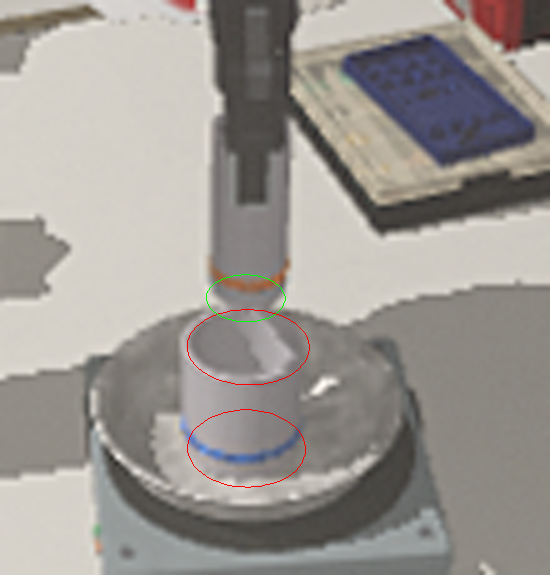

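The small cup (249,240 in the crop) is about 3.4 mm to the right of the medium cup's axis (242,390). The fingers centre both cups along tool y, so the correction is +3.4 mm in tool x. The fingertips clear the medium rim by about 6 mm.

Call:
step_arm --series '[0.0034,0.0005,0,0,0.0034,0.0005,0.01,0,0.0034,0.0005,0.025,0,0.0034,0.0005,0.04,0,0.0034,0.0005,0.05,0,0.0034,0.0005,0.055,0,0.0034,0.0005,0.055,0]'

```text
time: 16.92
tool_pos: [0.5441, 0.0029, 0.1332]
tcp_rot: [-0.486, -3.103, 0.0]
wrist_force: [0.0, -0.0, -1.0]
width: 0.437
grip_force: 39.9
```

Call:
step_arm --series '[0,0,0.015,0,0,0,0.026,0,0,0,0.031,0,0,0,0.034,0,0,0,0.036,0,0,0,0.037,0,0,0,0.037,0]'

```text
time: 17.8
tool_pos: [0.5445, 0.0029, 0.0969]
tcp_rot: [0.486, 3.103, 0.0]
wrist_force: [-0.7, 0.3, -0.7]
width: 0.434
grip_force: 39.9
```

Call:
step_arm --series '[0,0,0.001,0,0,0,0.002,0,0,0,0.003,0,0,0,0.003,0]'

```text
time: 18.3
tool_pos: [0.5461, 0.0029, 0.0961]
tcp_rot: [0.486, 3.1, 0.001]
wrist_force: [-2.8, 1.0, 9.2]
width: 0.435
grip_force: 40.3
```

Call:
step_arm --series '[0,0,-0.001,0,0,0,-0.002,0]'

```text
time: 18.55
tool_pos: [0.5448, 0.0029, 0.0963]
tcp_rot: [0.486, 3.103, 0.0]
wrist_force: [-0.9, -0.6, 1.6]
width: 0.439
grip_force: 40.0
```

Call:
step_arm --series '[0,0,0,0,0,0,0,0,0,0,0,0,0,0,0,0]' --gripper 0.8 --newtons 20

```text
time: 19.05
tool_pos: [0.5442, 0.0029, 0.0954]
tcp_rot: [-0.486, -3.103, 0.0]
wrist_force: [-0.6, 0.3, 1.1]
width: 0.798
grip_force: 0.0
```

Call:
step_arm --series '[0,0,-0.01,0,0,0,-0.03,0,0,0,-0.06,0,0,0,-0.11,0,0,0,-0.15,0,0,0,-0.15,0]'

```text
time: 19.8
tool_pos: [0.5473, 0.0028, 0.2515]
tcp_rot: [0.485, 3.094, 0.002]
wrist_force: [-0.0, 0.1, -0.2]
width: 0.798
grip_force: 0.0
```

Run:
```python
from h import *
s=monitor.read_state();print(s["tool_pos"],s["width"],tool(np.array([.438,.242,.2])-s["tool_pos"]))
t,p=look([]);I=cv2.cvtColor(p["image"],cv2.COLOR_RGB2BGR)
cv2.imwrite("pics/c5.png",cv2.resize(I[160:280,200:350],None,fx=4,fy=4,interpolation=2))
```

```text
[0.54733831 0.00281702 0.25145202] 0.7975206598743836 [0.17772408 0.19415485 0.05028638]
```

View pics/c5.png

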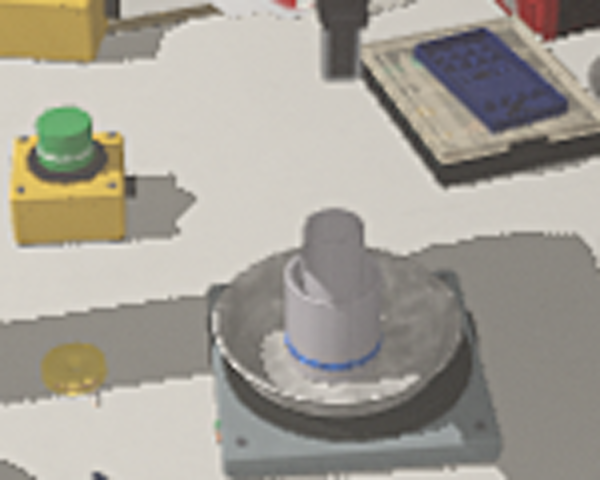

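The small cup stands upright inside the medium one (335,240 above 333,310), in the bowl. Next is the green plunger at (65,140).

Call:
step_arm --series '[0.02,0.02,0,0,0.05,0.055,0,0,0.085,0.095,0,0,0.12,0.13,0.01,0,0.15,0.165,0.03,0,0.17,0.187,0.05,0,0.178,0.194,0.08,0,0.178,0.194,0.1,0]' --gripper 0 --newtons 40

```text
time: 20.9
tool_pos: [0.4315, 0.242, 0.1423]
tcp_rot: [-0.483, -3.1, 0.005]
wrist_force: [-0.6, -0.6, 0.4]
width: -0.001
grip_force: 0.0
```

Call:
step_arm --series '[0,0,0.005,0,0,0,0.01,0,0,0,0.01,0]'

```text
time: 21.28
tool_pos: [0.4344, 0.2419, 0.1358]
tcp_rot: [0.487, 3.104, 0.0]
wrist_force: [-0.1, -0.2, 0.4]
width: -0.002
grip_force: 0.0
```

Run:
```python
from h import *
s=monitor.read_state();print(s["tool_pos"],s["width"],s["wrist_force"],tool(np.array([.437,.242,.083])-s["tool_pos"]))
t,p=look([]);I=cv2.cvtColor(p["image"],cv2.COLOR_RGB2BGR)
cv2.imwrite("pics/c6.png",cv2.resize(I[130:230,180:260],None,fx=6,fy=6,interpolation=2))
```

```text
[0.43439659 0.24190871 0.13581146] -0.0015734848256628998 [-0.0850793  -0.16502993  0.409048  ] [-0.00244732  0.00088328  0.05281162]
```

View pics/c6.png

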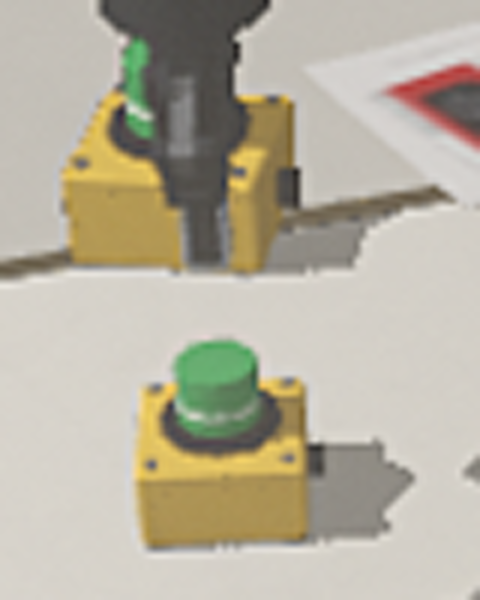

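The closed fingers (210,265) are above the plunger (215,360) of the small station. I'm approaching slowly.

Call:
step_arm --series '[-0.002,0.001,0.02,0,-0.002,0.001,0.035,0,-0.002,0.001,0.045,0,-0.002,0.001,0.05,0,-0.002,0.001,0.05,0,-0.002,0.001,0.053,0,-0.002,0.001,0.056,0,-0.002,0.001,0.056,0]'

```text
time: 22.38
tool_pos: [0.4369, 0.2427, 0.0802]
tcp_rot: [0.486, 3.103, 0.001]
wrist_force: [-0.8, -0.5, 3.5]
width: -0.001
grip_force: 1.5
```

Contact at z = 0.080 with about 3 N, as expected. I'm pressing on to about 0.071.

Call:
step_arm --series '[0,0,0.002,0,0,0,0.004,0,0,0,0.006,0,0,0,0.008,0,0,0,0.009,0,0,0,0.009,0]'

```text
time: 23.12
tool_pos: [0.4369, 0.2427, 0.0712]
tcp_rot: [0.486, 3.103, 0.001]
wrist_force: [-0.5, -0.4, 5.3]
width: -0.004
grip_force: 3.3
```

Call:
step_arm --series '[0,0,0,0,0,0,0,0,0,0,0,0,0,0,0,0,0,0,0,0,0,0,0,0,0,0,0,0,0,0,0,0]'

```text
time: 24.12
tool_pos: [0.4369, 0.2427, 0.0713]
tcp_rot: [0.486, 3.103, 0.001]
wrist_force: [0.1, -0.3, 6.2]
width: 0.003
grip_force: 3.3
```

Run:
```python
from h import *
F=[]
for i in range(8):
    p=viewer.read_camera("side");s=monitor.read_state();F.append(s["wrist_force"][2])
print(np.round(F,1),np.mean(F),s["tool_pos"],s["time"])
I=cv2.cvtColor(p["image"],cv2.COLOR_RGB2BGR)
cv2.imwrite("pics/c7.png",np.hstack([cv2.resize(I[160:230,190:250],None,fx=6,fy=6,interpolation=2),cv2.resize(I[180:285,235:325],(360,420),interpolation=2)]))
```

```text
[7.5 7.  7.  6.3 6.2 6.4 6.6 6.1] 6.6484070340433306 [0.43692917 0.24266957 0.07128183] 24.525
```

View pics/c7.png

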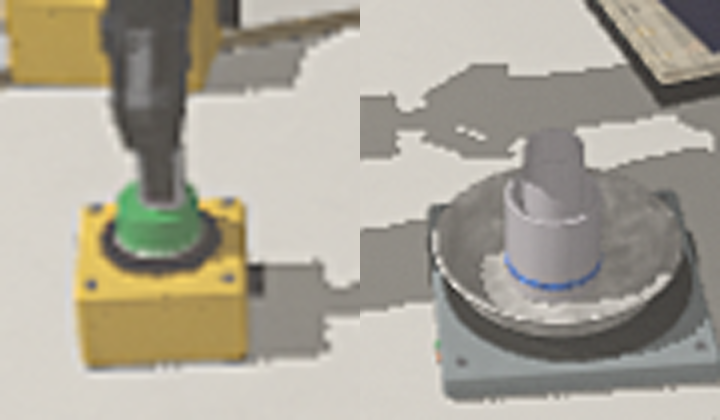

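The white line (158,250) is level with the collar. The force is about 6.6 N and z is 0.0713, so the plunger is about half way down, held for over a second. The nest is intact, so I'm handing in.

```bash
python3 -c "
from workcell import job;print(job.finish_job())"
```

```text
the job is handed in; nothing more can be done
None
```

The job is handed in: the small cup stands upright in the medium cup in the bowl on the pad, and the arm is still holding the plunger about 10 mm down at about 6.6 N; the hand-in gave no verdict.

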